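Leaving home: press three shelf buttons in order

TASK

You are leaving the flat. On the glass shelf, lightly press three of the four wireless buttons with a fingertip, each right down so that it stays down, in this order: first the one with the round key (lights out), then the one with the long bar key (water shut off), then the one with the small square key (alarm on). Leave the button with the cross-shaped key (call for help) unpressed, do not pick up or shift the buttons or anything else on the shelf, and finish with the hand clear of everything.

Things in the scene. Friction and masses are not known exactly. Their poses are not given: they have to be found in the camera images.
- shelf: Clear greenish glass shelf, 340 (x) x 860 (y) mm and 10 mm thick, on four stainless angle brackets that stand on the wooden bookcase top. Fixed in an episode, its place differs between episodes. Origin on the bookcase top under its middle; the upper face of the glass is 100 mm above the origin.
- round_button: Loose wireless button standing on the glass (not stuck down, about 0.1 to 0.25 kg): white housing 56 x 56 mm, 20 mm high, with a round key 40 mm in diameter of grey rubber in the middle of its top. All four housings look alike; only the key's shape tells them apart. Any of the four may stand in any of the four places, turned a little. Origin: centre of the underside of the housing; z up.
- round_top (a point): Centre of the flat top of the round key, moving with it: 36 mm above the glass (16 mm above the housing) when up, 27 mm above the glass when right down.
- round_key (a joint): How far this key is pressed down, in m: 0 up, 0.009 right down at its stop. About 2 N moves it all the way; it has no return spring and stays where it is left. The key's cap is soft rubber on top of this travel: it gives about 1 mm for each 3 N (up to 6 mm) and comes back when let go; beyond that it is hard.
- bar_button: Loose wireless button standing on the glass (not stuck down, about 0.1 to 0.25 kg): white housing 56 x 56 mm, 20 mm high, with a long bar-shaped key, 14 x 48 mm (long side along the button's y) of grey rubber in the middle of its top. All four housings look alike; only the key's shape tells them apart. Any of the four may stand in any of the four places, turned a little. Origin: centre of the underside of the housing; z up.
- bar_top (a point): Centre of the flat top of the bar key, moving with it: 36 mm above the glass (16 mm above the housing) when up, 27 mm above the glass when right down.
- bar_key (a joint): How far this key is pressed down, in m: 0 up, 0.009 right down at its stop. About 2 N moves it all the way; it has no return spring and stays where it is left. The key's cap is soft rubber on top of this travel: it gives about 1 mm for each 3 N (up to 6 mm) and comes back when let go; beyond that it is hard.
- square_button: Loose wireless button standing on the glass (not stuck down, about 0.1 to 0.25 kg): white housing 56 x 56 mm, 20 mm high, with a small square key, 22 x 22 mm of grey rubber in the middle of its top. All four housings look alike; only the key's shape tells them apart. Any of the four may stand in any of the four places, turned a little. Origin: centre of the underside of the housing; z up.
- square_top (a point): Centre of the flat top of the square key, moving with it: 36 mm above the glass (16 mm above the housing) when up, 27 mm above the glass when right down.
- square_key (a joint): How far this key is pressed down, in m: 0 up, 0.009 right down at its stop. About 2 N moves it all the way; it has no return spring and stays where it is left. The key's cap is soft rubber on top of this travel: it gives about 1 mm for each 3 N (up to 6 mm) and comes back when let go; beyond that it is hard.
- cross_button: Loose wireless button standing on the glass (not stuck down, about 0.1 to 0.25 kg): white housing 56 x 56 mm, 20 mm high, with a plus-shaped key, two bars 14 x 46 mm crossing along the button's x and y of grey rubber in the middle of its top. All four housings look alike; only the key's shape tells them apart. Any of the four may stand in any of the four places, turned a little. Origin: centre of the underside of the housing; z up.
- cross_top (a point): Centre of the flat top of the cross key, moving with it: 36 mm above the glass (16 mm above the housing) when up, 27 mm above the glass when right down.
- cross_key (a joint): How far this key is pressed down, in m: 0 up, 0.009 right down at its stop. About 2 N moves it all the way; it has no return spring and stays where it is left. The key's cap is soft rubber on top of this travel: it gives about 1 mm for each 3 N (up to 6 mm) and comes back when let go; beyond that it is hard.
- lunch_box: Purple plastic lunch box with clip-on lid and two white clips, 116 x 173 mm, 55 mm high. Loose, to be left alone. Origin: centre of its underside.
- tyre_gauge: Black aluminium tyre gauge lying flat along its x, 124 mm long, round dial head 32 mm wide at -x, 16 mm high. Loose, to be left alone. Origin: centre of its underside.
- cat_holder: White ceramic incense holder in the shape of a sitting cat, 62 mm wide, 96 mm tall. Loose, to be left alone. Origin: centre of its underside.
- key_tray: Grey silicone key tray, 100 x 150 mm, 18 mm high. Loose, to be left alone. Origin: centre of its underside.
- door_key: Brass door key, 62 mm long, 5 mm thick, lying in the key tray. Loose, to be left alone. Origin: centre of its underside, 18 mm from the middle of the bow towards the tip.
- matchbox: Plain cardboard matchbox, 52 x 35 x 15 mm. Loose, to be left alone. Origin: centre of its underside.
- polish_tin: Round flat metal shoe-polish tin, 73 mm in diameter, 24 mm high. Loose, to be left alone. Origin: centre of its underside.

How it is judged (in metres and radians):
On the way, in this order (a step that is already met when the one before it is completed fails the run):
1. the round key is pressed down and stays down (value of joint round_key above 0.006 m), for 0.2 s.
2. the long bar key is pressed down and stays down (value of joint bar_key above 0.006 m), for 0.2 s.
3. the small square key is pressed down and stays down (value of joint square_key above 0.006 m), for 0.2 s.
At the end, for the whole second after the job is handed in: The round, bar and square keys are each pressed down more than 6 mm of their 9 mm, the cross key less than 3 mm, and every button and bystander is at rest within 15 mm of where it started (value of joint each of round_key, bar_key, square_key above 0.006 m and value of joint cross_key below 0.003 m and distance of each of round_button, bar_button, square_button, cross_button, lunch_box, tyre_gauge, cat_holder, key_tray, door_key, matchbox, polish_tin from where it was at the start of the episode below 0.015 m and linear speed of each of round_button, bar_button, square_button, cross_button, lunch_box, tyre_gauge, cat_holder, key_tray, door_key, matchbox, polish_tin below 0.02 m/s); the robot touches nothing.
It fails at once if the cross-shaped key is pressed (3 mm or more) (value of joint cross_key above 0.003 m).
It fails at once if a later key is pressed before an earlier one in the order (3 mm or more while the earlier is not down) ((value of joint bar_key above 0.003 m and not (value of joint round_key above 0.006 m)) or (value of joint square_key above 0.003 m and not (value of joint round_key above 0.006 m)) or (value of joint square_key above 0.003 m and not (value of joint bar_key above 0.006 m))).
It fails at once if a button is lifted, carried or pushed more than 15 mm from its place (distance of any of round_button, bar_button, square_button, cross_button from where it was at the start of the episode above 0.015 m).
It fails at once if another thing on the shelf is lifted or moved more than 15 mm (distance of any of lunch_box, tyre_gauge, cat_holder, key_tray, door_key, matchbox, polish_tin from where it was at the start of the episode above 0.015 m).
It fails at once if a button or the glass shelf is struck or pressed harder than 20 N (contact force between any of the arm, the fingers and round_button above 20 N or contact force between any of the arm, the fingers and bar_button above 20 N or contact force between any of the arm, the fingers and square_button above 20 N or contact force between any of the arm, the fingers and cross_button above 20 N or contact force between any of the arm, the fingers and shelf above 20 N).
It also fails if it takes over 54 s, if anything falls off the work surface, if the arm or the gripper's body presses on something with over 40 N, if the wrist force passes 120 N, or if a joint passes its speed limit or range.

ROBOT

A 6-joint arm with a two-finger parallel gripper is mounted at the origin on the work surface. World frame = base frame: x ahead of the robot, y to its left, z up, the work surface at z = 0. Lengths are in m, angles in degrees, forces in N, time in s.
With the tool pointing down it reaches from about 0.425 to 1.125 m from the base axis. Payload 14.9 kg.
Tool frame: the origin (TCP) lies on the centre line of the jaws, within the pads' length; the fingertips stand env.tcp_to_tips ahead of it and the grasp point (between the pads) lies 5 mm behind it (env.tcp_to_tips is the distance from the TCP to the fingertips, in m); z points along the fingers, y is the line along which they close (so a half turn about z gives the same grasp; the last joint's range is limited). The gripper opens to 91 mm and grips with 3 to 60 N. Pads are 32 mm wide; open, the fingers measure 118 mm over their backs; the gripper's body (76 mm by 178 mm) begins 60 mm behind the grasp point.
Start: joints at [70.056, 21.709, 99.362, -0, 58.929, -1.908], TCP at [0.217, 0.666, 0.193] pointing down, gripper open.
Joint ranges: [-158.91, 158.91], [-42.39, 125.64], [0.06, 152.35], [-60.88, 240.88], [17.5, 164.5], [-176.32, 176.32]. Speed limits (degrees/s): [108.29, 108.29, 136.94, 180, 180, 180].

INTERFACE

Orientations are given as a 3x3 rotation matrix whose columns are the frame's x, y, z axes.
In Python, from rig import status, snapshot, order, nets, env gives the robot as it stands.
- The arm moves only by the tool apply_moves, never from a script. Its argument "rows" is a list of rows, each an object of numbers: "x", "y", "z": the shift along the tool's x, y, z in mm; "wx", "wy", "wz": the turn, a rotation vector about the tool's x, y, z in degrees; "fingers": the finger opening in mm, from 0 to 91.2. A call has 1 to 20 rows; each row is the pose to reach, as a shift and turn from the pose commanded when the call began, along the tool's axes at that moment; what a row does not reach only later rows make up. A row lasts 1/12 s, in which the tool goes at most 41.7 mm and 7.16 degrees, less where a joint would pass 70% of its speed; a pose out of reach is approached as far as the arm can. A call with a gripper value outside its range is refused whole. The fingers move at their own pace and stop on an object; the grip force is fixed at half the most. Time passes only in rows, so rows that repeat a pose let the fingers close. It gives the time, the measured TCP pose, the force, the opening and the grip force at its end, in the units of the state.
- status.get_state(): the state, without advancing time (a new reading comes with each control period).
- snapshot(name): name is "scene" or "top" or "wrist"; returns a dict with "image" (384x512x3 uint8, red, green, blue), "range_z" (384x512 float32, m along the optical axis (not along the pixel's ray), 0 where there is no reading), "fx", "fy", "cx", "cy" (pixels), "R" (3x3) and "t" (3): a world point X has camera coordinates R X + t. Camera axes: x right, y down, z forward; pixel columns grow to the right and rows downward; lengths in m; the calibration is good to about 2 mm. The wrist camera is an equidistant fisheye: a pixel r from the principal point sees the ray r / f radians off the axis. A picture is of the moment at which its call begins.
- order.close_job(): hands the job in; it is judged then, once.
Trained networks look in the newest picture that a camera, given by its name, has taken for a name from the list of things; names that differ only in an ending like _2 or _b are one class to them, and where a whole thing is asked for, a point or a joint stands for the part that bears it (a point fixed in the world has none). Each returns a list of dicts, best first, with "confidence" (0 to 1); they miss things now and then, are a little off and sometimes report something else, mostly with a low value. They report only what shows in the picture. A call takes as long as a camera call.
- nets.trace(camera, target): "pixels" (384x512 bool, what is visible of it) and "extent" ([left, top, right, bottom] in pixels, round what is visible of it).
The state is a dict: "time": time; "joints": joint angles; "joint_velocities": joint speeds; "joint_efforts": joint torques, N m; "eef_pos": TCP position; "orientation": TCP orientation; "wrist_force": force on the tool from outside, world axes, zero at the start; "ft_torque": the same for the moment, N m; "gripper_width": finger opening in m; "gripper_force": force on a finger pad.
Only numpy, scipy, OpenCV 4.12 (cv2) and the standard library are available. Lean on these libraries where they do the work, as an engineer would, in place of code of your own. Each camera call takes 0.05 s, during which the arm holds its last target. There are 200 camera calls.

## Working session

There is one attempt and no reset: what is moved stays moved. The work goes in short steps, Python scripts to look and compute and a tool call to move; the robot and the scene stay as the last step left them, time stands still between calls to the robot, and variables do not carry over. Pictures are saved under pics/ and viewed, at most 10 in all, crops included, and the job is handed in when it is done.

Besides the shell and the picture viewer there is one more tool, called after "Emit:" as name(argument=value, ...) on one line, values as JSON. apply_moves: Moves the arm, as the interface text tells. Its arguments: {"type":"object","properties":{"rows":{"type":"array"}},"required":["rows"]}

```bash
mkdir -p pics
python3 - <<'E'
from rig import status, snapshot, nets, env
import cv2,numpy as np
s=status.get_state();print(s['time'],s['eef_pos'],np.round(s['orientation'],3).tolist(),s['gripper_width'],env.tcp_to_tips)
for c in ['top','scene']:
    d=snapshot(c);cv2.imwrite(f'pics/{c}1.png',d['image'][:,:,::-1]);print(c,d['fx'],d['fy'],d['cx'],d['cy'],np.round(d['R'],3).tolist(),d['t'])
    for n in ['round','bar','square','cross']:
        for k in ['_button','_top']:
            for r in nets.trace(c,n+k)[:3]:
                p=r['pixels'];v,u=np.nonzero(p);z=np.median(d['range_z'][p])
                x=np.array([(u.mean()-d['cx'])/d['fx'],(v.mean()-d['cy'])/d['fy'],1])*z
                print(n+k,round(r['confidence'],2),r['extent'],p.sum(),np.round(np.array(d['R']).T@(x-d['t']),3))
E
```

```text
0.0 [0.2166108  0.66521157 0.19200325] [[-0.951, 0.31, -0.0], [0.31, 0.951, -0.001], [0.0, -0.001, -1.0]] 0.0910677921353154 0.014
top 420.0174147601515 420.0174147601515 257.38119540808134 194.0081730501401 [[0.005, -1.0, 0.017], [-0.99, -0.007, -0.14], [0.14, -0.016, -0.99]] [-0.01773648  0.58486366  1.08885598]
round_button 0.9 [244.6, 204.3, 271.4, 235.5] 513 [ 0.519 -0.007  0.123]
round_button 0.53 [230.3, 154.9, 250.1, 174.0] 201 [0.649 0.023 0.135]
round_top 0.71 [246.2, 204.6, 262.0, 222.6] 207 [ 0.52  -0.007  0.136]
round_top 0.64 [232.3, 153.8, 255.2, 178.0] 495 [0.647 0.022 0.123]
bar_button 0.67 [315.0, 203.3, 344.2, 227.1] 524 [ 0.522 -0.195  0.121]
bar_button 0.54 [159.0, 218.3, 168.3, 230.9] 86 [0.496 0.22  0.135]
bar_top 0.56 [322.6, 209.2, 340.2, 218.8] 118 [ 0.524 -0.196  0.135]
bar_top 0.56 [233.4, 153.6, 251.5, 172.4] 197 [0.649 0.023 0.135]
square_button 0.74 [153.2, 211.9, 175.5, 234.9] 534 [0.497 0.219 0.12 ]
square_button 0.74 [204.0, 218.3, 219.6, 238.6] 231 [0.484 0.104 0.115]
square_top 0.56 [158.3, 219.5, 165.7, 229.2] 60 [0.497 0.221 0.135]
cross_button 0
[... 393 characters left out ...]
d_button 0.73 [260.4, 165.0, 289.4, 196.2] 543 [0.527 0.002 0.125]
round_top 0.5 [266.0, 165.4, 281.3, 184.9] 223 [ 0.523 -0.002  0.135]
bar_button 0.79 [215.5, 122.5, 242.5, 146.1] 428 [ 0.53  -0.188  0.121]
square_button 0.97 [329.1, 229.3, 365.9, 259.2] 701 [0.505 0.227 0.123]
square_button 0.7 [254.1, 223.9, 281.4, 263.6] 789 [0.655 0.132 0.147]
square_button 0.68 [229.3, 205.1, 246.6, 223.3] 279 [0.653 0.027 0.133]
square_top 0.58 [322.2, 307.4, 352.0, 329.9] 195 [0.624 0.326 0.109]
square_top 0.44 [339.5, 230.7, 361.2, 246.4] 136 [0.5   0.225 0.134]
cross_button 0.82 [220.0, 201.6, 252.4, 229.1] 599 [0.655 0.032 0.126]
cross_top 0.63 [226.4, 205.7, 250.8, 226.5] 235 [0.653 0.028 0.134]
```

```bash
python3 -c "
import cv2
a=cv2.imread('pics/top1.png');cv2.imwrite('pics/top1c.png',cv2.resize(a[100:280,60:440],(800,379),interpolation=3))"
```

```text
(no output)
```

View pics/top1c.png

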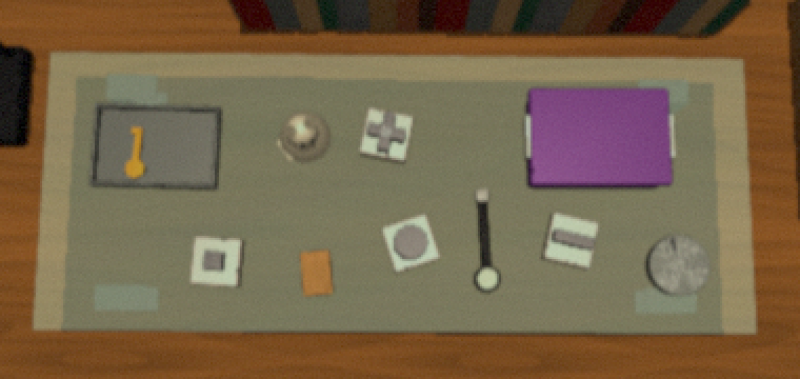

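View pics/scene1.png

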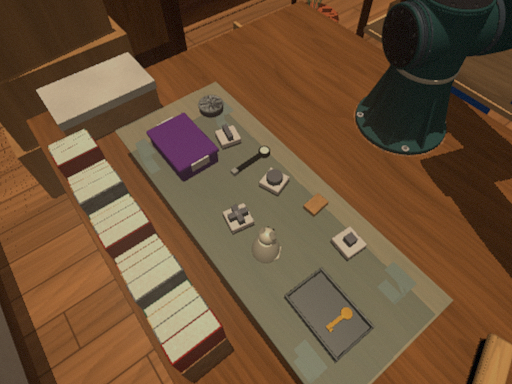

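The views agree with the nets: round at (262,165 in the top crop's raw pixels ~254,214), bar (331,214), square (162,224), and cross (245,163). The key tops sit at z≈0.135, as expected. Next I'll close the fingers and go above the round key.

Emit:
apply_moves(rows=[{"z": -30,"fingers": 0},{"x": -496,"y": -542,"z": -30,"fingers": 0},{"x": -496,"y": -542,"z": -30,"fingers": 0},{"x": -496,"y": -542,"z": -30,"fingers": 0},{"x": -496,"y": -542,"z": -30,"fingers": 0},{"x": -496,"y": -542,"z": -30,"fingers": 0},{"x": -496,"y": -542,"z": -30,"fingers": 0},{"x": -496,"y": -542,"z": -30,"fingers": 0},{"x": -496,"y": -542,"z": -30,"fingers": 0},{"x": -496,"y": -542,"z": -30,"fingers": 0},{"x": -496,"y": -542,"z": -30,"fingers": 0},{"x": -496,"y": -542,"z": -30,"fingers": 0},{"x": -496,"y": -542,"z": -30,"fingers": 0},{"x": -496,"y": -542,"z": -30,"fingers": 0},{"x": -496,"y": -542,"z": -30,"fingers": 0},{"x": -496,"y": -542,"z": -30,"fingers": 0},{"x": -496,"y": -542,"z": -30,"fingers": 0},{"x": -496,"y": -542,"z": -30,"fingers": 0},{"x": -496,"y": -542,"z": -30,"fingers": 0},{"x": -496,"y": -542,"z": -30,"fingers": 0}])

```text
invalid input at $.rows[0]: expected keys x, y, z, wx, wy, wz, fingers
```

Emit:
apply_moves(rows=[{"x": 0,"y": 0,"z": -30,"wx": 0,"wy": 0,"wz": 0,"fingers": 0},{"x": -496,"y": -542,"z": -30,"wx": 0,"wy": 0,"wz": 0,"fingers": 0},{"x": -496,"y": -542,"z": -30,"wx": 0,"wy": 0,"wz": 0,"fingers": 0},{"x": -496,"y": -542,"z": -30,"wx": 0,"wy": 0,"wz": 0,"fingers": 0},{"x": -496,"y": -542,"z": -30,"wx": 0,"wy": 0,"wz": 0,"fingers": 0},{"x": -496,"y": -542,"z": -30,"wx": 0,"wy": 0,"wz": 0,"fingers": 0},{"x": -496,"y": -542,"z": -30,"wx": 0,"wy": 0,"wz": 0,"fingers": 0},{"x": -496,"y": -542,"z": -30,"wx": 0,"wy": 0,"wz": 0,"fingers": 0},{"x": -496,"y": -542,"z": -30,"wx": 0,"wy": 0,"wz": 0,"fingers": 0},{"x": -496,"y": -542,"z": -30,"wx": 0,"wy": 0,"wz": 0,"fingers": 0},{"x": -496,"y": -542,"z": -30,"wx": 0,"wy": 0,"wz": 0,"fingers": 0},{"x": -496,"y": -542,"z": -30,"wx": 0,"wy": 0,"wz": 0,"fingers": 0},{"x": -496,"y": -542,"z": -30,"wx": 0,"wy": 0,"wz": 0,"fingers": 0},{"x": -496,"y": -542,"z": -30,"wx": 0,"wy": 0,"wz": 0,"fingers": 0},{"x": -496,"y": -542,"z": -30,"wx": 0,"wy": 0,"wz": 0,"fingers": 0},{"x": -496,"y": -542,"z": -30,"wx": 0,"wy": 0,"wz": 0,"fingers": 0},{"x": -496,"y": -542,"z": -30,"wx": 0,"wy": 0,"wz": 0,"fingers": 0},{"x": -496,"y": -542,"z": -30,"wx": 0,"wy": 0,"wz": 0,"fingers": 0},{"x": -496,"y": -542,"z": -30,"wx": 0,"wy": 0,"wz": 0,"fingers": 0},{"x": -496,"y": -542,"z": -30,"wx": 0,"wy": 0,"wz": 0,"fingers": 0}])

```text
time: 2.57
eef_pos: [0.5223, -0.0071, 0.2229]
orientation: [[-0.95, 0.313, 0.001], [0.313, 0.95, -0.001], [-0.001, -0.0, -1.0]]
wrist_force: [0.1, -0.2, -0.6]
gripper_width: 0.0005
gripper_force: 0.0
```

Run:
```python
from rig import status, snapshot, nets
import cv2,numpy as np
s=status.get_state();print(s['eef_pos'],s['wrist_force'])
d=snapshot('wrist');cv2.imwrite('pics/w1.png',d['image'][:,:,::-1])
R=np.array(d['R'])
for n in ['round','bar','square','cross']:
    for k in ['_button','_top']:
        for r in nets.trace('wrist',n+k)[:2]:
            p=r['pixels'];v,u=np.nonzero(p);z=np.median(d['range_z'][p])
            a=np.array([u.mean()-d['cx'],v.mean()-d['cy']])/d['fx'];th=np.hypot(*a)
            x=np.r_[a/th*np.tan(th),1]*z
            print(n+k,round(r['confidence'],2),r['extent'],p.sum(),np.round(R.T@(x-d['t']),3))
```

```text
[ 0.52230691 -0.00706584  0.22293059] [ 0.07938475 -0.18524704 -0.58356543]
round_button 0.56 [219.6, 139.0, 294.0, 209.5] 2824 [ 0.515 -0.003  0.126]
round_button 0.25 [235.5, 160.4, 275.0, 203.7] 1285 [ 0.518 -0.004  0.135]
round_top 0.85 [232.7, 161.0, 274.7, 203.8] 1339 [ 0.518 -0.004  0.135]
bar_button 0.91 [80.3, 200.1, 132.7, 246.5] 1867 [ 0.517 -0.185  0.122]
bar_button 0.3 [80.9, 228.7, 118.7, 243.4] 516 [ 0.523 -0.19   0.135]
bar_top 0.77 [79.0, 225.1, 118.0, 241.8] 605 [ 0.523 -0.189  0.134]
square_button 0.86 [407.1, 74.4, 459.2, 130.1] 2245 [0.495 0.215 0.12 ]
square_top 0.97 [431.1, 89.8, 454.3, 113.4] 450 [0.496 0.218 0.134]
cross_button 0.39 [234.7, 162.2, 270.3, 202.3] 1342 [ 0.518 -0.005  0.135]
```

View pics/w1.png

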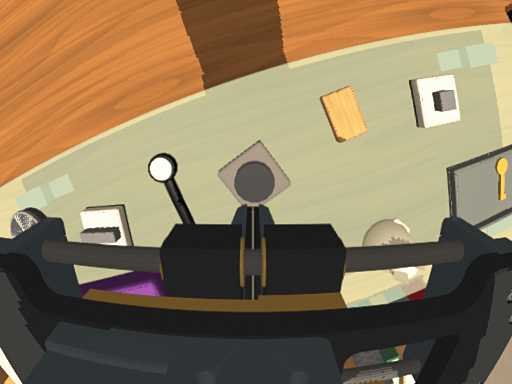

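The wrist view shows the round key at (254,182), bar at (98,234) and square at (444,100), all matching the earlier positions. Now I'll press the round key slowly.

Emit:
apply_moves(rows=[{"x": 3,"y": 1,"z": 35,"wx": 0,"wy": 0,"wz": 0,"fingers": 0},{"x": 3,"y": 1,"z": 60,"wx": 0,"wy": 0,"wz": 0,"fingers": 0},{"x": 3,"y": 1,"z": 69,"wx": 0,"wy": 0,"wz": 0,"fingers": 0},{"x": 3,"y": 1,"z": 71,"wx": 0,"wy": 0,"wz": 0,"fingers": 0},{"x": 3,"y": 1,"z": 73,"wx": 0,"wy": 0,"wz": 0,"fingers": 0},{"x": 3,"y": 1,"z": 74,"wx": 0,"wy": 0,"wz": 0,"fingers": 0},{"x": 3,"y": 1,"z": 75,"wx": 0,"wy": 0,"wz": 0,"fingers": 0},{"x": 3,"y": 1,"z": 76,"wx": 0,"wy": 0,"wz": 0,"fingers": 0},{"x": 3,"y": 1,"z": 77,"wx": 0,"wy": 0,"wz": 0,"fingers": 0},{"x": 3,"y": 1,"z": 78,"wx": 0,"wy": 0,"wz": 0,"fingers": 0},{"x": 3,"y": 1,"z": 79,"wx": 0,"wy": 0,"wz": 0,"fingers": 0},{"x": 3,"y": 1,"z": 80,"wx": 0,"wy": 0,"wz": 0,"fingers": 0},{"x": 3,"y": 1,"z": 81,"wx": 0,"wy": 0,"wz": 0,"fingers": 0},{"x": 3,"y": 1,"z": 82,"wx": 0,"wy": 0,"wz": 0,"fingers": 0},{"x": 3,"y": 1,"z": 82,"wx": 0,"wy": 0,"wz": 0,"fingers": 0}])

```text
time: 4.27
eef_pos: [0.5179, -0.0015, 0.1404]
orientation: [[-0.951, 0.31, -0.0], [0.31, 0.951, 0.0], [0.0, -0.0, -1.0]]
wrist_force: [-0.5, 0.5, -0.0]
gripper_width: 0.0003
gripper_force: 0.0
```

Emit:
apply_moves(rows=[{"x": 0,"y": 0,"z": 0.5,"wx": 0,"wy": 0,"wz": 0,"fingers": 0},{"x": 0,"y": 0,"z": 1,"wx": 0,"wy": 0,"wz": 0,"fingers": 0},{"x": 0,"y": 0,"z": 1,"wx": 0,"wy": 0,"wz": 0,"fingers": 0}])

```text
time: 4.52
eef_pos: [0.518, -0.0014, 0.1396]
orientation: [[-0.951, 0.31, -0.0], [0.31, 0.951, -0.0], [0.0, -0.0, -1.0]]
wrist_force: [-0.7, 0.3, 0.7]
gripper_width: 0.0004
gripper_force: 0.0
```

Emit:
apply_moves(rows=[{"x": 0,"y": 0,"z": 0.5,"wx": 0,"wy": 0,"wz": 0,"fingers": 0},{"x": 0,"y": 0,"z": 1,"wx": 0,"wy": 0,"wz": 0,"fingers": 0},{"x": 0,"y": 0,"z": 1,"wx": 0,"wy": 0,"wz": 0,"fingers": 0}])

```text
time: 4.77
eef_pos: [0.518, -0.0015, 0.1385]
orientation: [[-0.951, 0.31, -0.0], [0.31, 0.951, 0.0], [0.0, -0.0, -1.0]]
wrist_force: [-0.3, 0.4, -0.3]
gripper_width: 0.0001
gripper_force: 0.0
```

Run:
```python
from rig import status, snapshot
import cv2
d=snapshot('wrist');cv2.imwrite('pics/w2.png',cv2.resize(d['image'][120:260,180:330,::-1],(600,560)))
s=status.get_state();print(s['wrist_force'],s['ft_torque'],s['eef_pos'])
```

```text
[ 0.74065358  0.73020564 -0.68513137] [-0.02507586  0.08139954 -0.06636435] [ 0.51794722 -0.00142959  0.13857278]
```

View pics/w2.png

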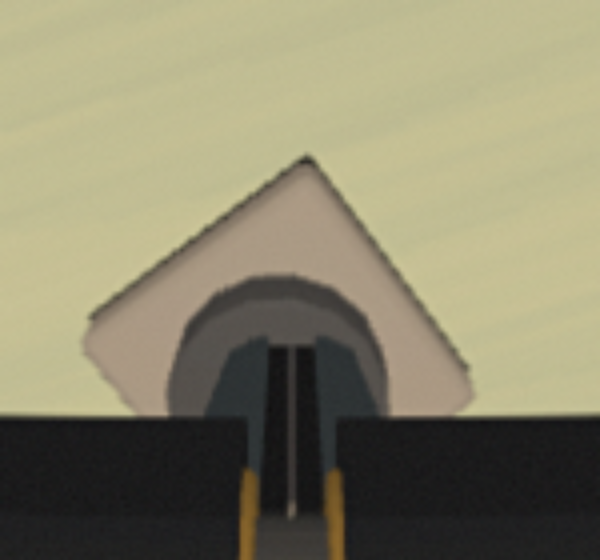

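The crop shows the fingertips (around 290,380) over the round key, with no clear force yet. I'll keep going down in small steps.

Emit:
apply_moves(rows=[{"x": 0,"y": 0,"z": 0.5,"wx": 0,"wy": 0,"wz": 0,"fingers": 0},{"x": 0,"y": 0,"z": 1,"wx": 0,"wy": 0,"wz": 0,"fingers": 0},{"x": 0,"y": 0,"z": 1,"wx": 0,"wy": 0,"wz": 0,"fingers": 0}])

```text
time: 5.07
eef_pos: [0.518, -0.0015, 0.1375]
orientation: [[-0.951, 0.31, -0.0], [0.31, 0.951, 0.0], [0.0, -0.0, -1.0]]
wrist_force: [0.2, 0.1, -1.0]
gripper_width: 0.0002
gripper_force: 0.0
```

```bash
cat > m.py <<'E'
from rig import status, snapshot, nets
import numpy as np
fs=[]
for i in range(4):
    d=snapshot('wrist');fs.append(status.get_state()['wrist_force'])
print('F',np.mean(fs,0).round(2),np.std(fs,0).round(2),status.get_state()['eef_pos'])
R=np.array(d['R']);v,u=np.mgrid[:384,:512];a=np.stack([u-d['cx'],v-d['cy']],-1)/d['fx'];th=np.hypot(a[...,0],a[...,1])+1e-9
x=np.concatenate([a*(np.tan(th)/th)[...,None],np.ones((384,512,1))],-1)*d['range_z'][...,None]
W=(x-d['t'])@R
for n in ['round','bar','square','cross']:
    for k in ['_button','_top']:
        for r in nets.trace('wrist',n+k)[:1]:
            h=W[r['pixels']][:,2]*1e3
            print(n+k,round(r['confidence'],2),np.median(W[r['pixels']],0).round(4),'z hist',[(int(b),int(c)) for c,b in zip(*np.histogram(h,np.arange(94,142,2))) if c>15])
E
python3 m.py
```

```text
F [ 0.14  0.21 -0.22] [0.22 0.69 0.15] [ 0.5180118  -0.00145298  0.13764781]
bar_button 0.86 [ 0.5362 -0.172   0.1174] z hist [(100, 31), (102, 71), (104, 20), (106, 30), (108, 53), (110, 32), (112, 34), (114, 21), (116, 45), (118, 121), (120, 91), (122, 21), (124, 21), (126, 23), (128, 16), (130, 16)]
bar_top 0.7 [ 0.5279 -0.1721  0.1261] z hist [(122, 22), (124, 21), (126, 23), (128, 16), (130, 16)]
square_button 0.68 [0.4938 0.2117 0.1197] z hist [(98, 17), (100, 78), (102, 104), (104, 32), (106, 84), (108, 83), (110, 87), (112, 86), (114, 85), (116, 158), (118, 1120), (120, 655), (122, 39), (124, 37), (126, 47), (128, 40), (130, 43), (132, 46), (134, 286), (136, 136)]
square_top 0.84 [0.4959 0.2162 0.135 ] z hist [(120, 27), (122, 38), (124, 37), (126, 47), (128, 40), (130, 43), (132, 46), (134, 285), (136, 136)]
cross_button 0.71 [0.6284 0.0527 0.1148] z hist [(118, 36)]
cross_top 0.66 [0.4962 0.2168 0.1347] z hist [(118, 22), (120, 42), (122, 39), (124, 37), (126, 47), (128, 40), (130, 43), (132, 46), (134, 284), (136, 136)]
```

```bash
cat > p.py <<'E'
from m import *
for c in (230,238,246,254,262,270):
    print(c,[(r,*(W[r,c]*1e3).round(0).astype(int).tolist()) for r in range(184,226,4)])
E
python3 p.py | tail -6
python3 - <<'E'
from rig import snapshot
import cv2
d=snapshot('scene');cv2.imwrite('pics/s2.png',cv2.resize(d['image'][100:240,200:380,::-1],(760,591)))
E
```

```text
230 [(184, 494, -11, 120), (188, 496, -12, 121), (192, 500, -13, 120), (196, 503, -14, 120), (200, 502, -13, 133), (204, 504, -13, 136), (208, 507, -15, 135), (212, 509, -15, 136), (216, 512, -16, 136), (220, 515, -17, 136), (224, 479, 3, 242)]
238 [(184, 496, -6, 119), (188, 498, -6, 121), (192, 501, -7, 123), (196, 500, -6, 134), (200, 503, -7, 134), (204, 506, -8, 135), (208, 499, -4, 167), (212, 498, -4, 174), (216, 498, -3, 181), (220, 499, -3, 186), (224, 480, 6, 243)]
246 [(184, 497, 0, 120), (188, 500, -1, 121), (192, 501, -1, 128), (196, 502, -1, 135), (200, 504, -2, 136), (204, 500, 0, 160), (208, 500, 0, 167), (212, 500, 0, 175), (216, 501, 0, 177), (220, 501, 0, 183), (224, 502, 0, 187)]
254 [(184, 500, 5, 119), (188, 502, 5, 119), (192, 502, 4, 130), (196, 503, 4, 137), (200, 506, 3, 137), (204, 509, 2, 136), (208, 503, 4, 163), (212, 503, 4, 170), (216, 502, 4, 177), (220, 502, 4, 183), (224, 503, 4, 188)]
262 [(184, 501, 11, 119), (188, 504, 10, 120), (192, 506, 9, 122), (196, 506, 9, 134), (200, 508, 8, 136), (204, 503, 9, 160), (208, 503, 9, 167), (212, 502, 9, 174), (216, 502, 9, 181), (220, 503, 8, 185), (224, 502, 8, 192)]
270 [(184, 503, 17, 120), (188, 506, 16, 120), (192, 509, 15, 119), (196, 511, 14, 120), (200, 512, 13, 128), (204, 512, 13, 136), (208, 515, 12, 136), (212, 504, 13, 173), (216, 504, 13, 181), (220, 504, 12, 187), (224, 483, 15, 243)]
```

View pics/s2.png

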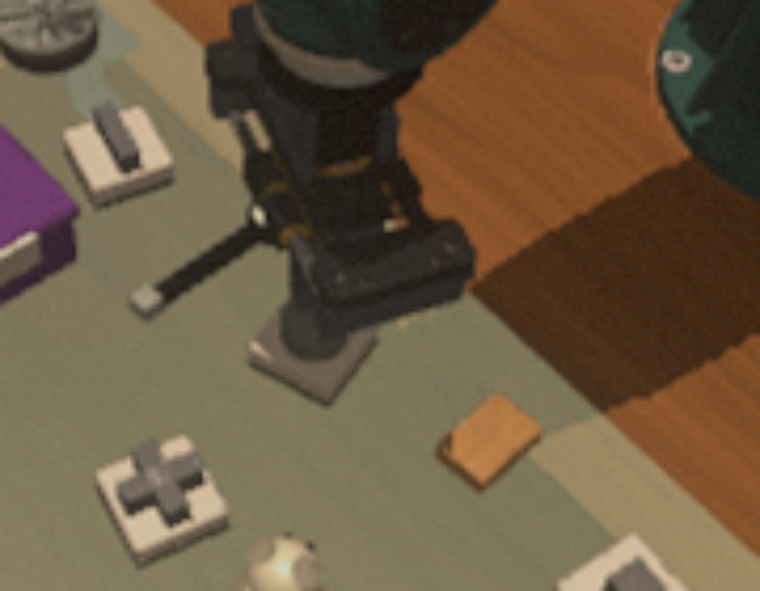

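Depth shows the round key top is still at 0.136. The lowest part of the finger that shows is about 0.16, so with the jaws closed the tips sit higher than nominal. I'll continue down in guarded steps.

Emit:
apply_moves(rows=[{"x": 0,"y": 0,"z": 1,"wx": 0,"wy": 0,"wz": 0,"fingers": 0},{"x": 0,"y": 0,"z": 2,"wx": 0,"wy": 0,"wz": 0,"fingers": 0},{"x": 0,"y": 0,"z": 3,"wx": 0,"wy": 0,"wz": 0,"fingers": 0},{"x": 0,"y": 0,"z": 4,"wx": 0,"wy": 0,"wz": 0,"fingers": 0},{"x": 0,"y": 0,"z": 4,"wx": 0,"wy": 0,"wz": 0,"fingers": 0}])

```text
time: 6.73
eef_pos: [0.5179, -0.0015, 0.1334]
orientation: [[-0.951, 0.31, -0.0], [0.31, 0.951, -0.0], [0.0, -0.0, -1.0]]
wrist_force: [0.1, -0.2, 1.1]
gripper_width: 0.0002
gripper_force: 0.0
```

```bash
python3 p.py | grep -E "^(F|254|246)"
```

```text
F [-0.21  0.74  0.21] [0.85 0.78 0.17] [ 0.51800761 -0.00143329  0.1336582 ]
246 [(184, 497, 0, 120), (188, 499, -1, 120), (192, 501, -1, 125), (196, 501, -1, 135), (200, 503, -2, 135), (204, 499, 0, 157), (208, 499, 0, 164), (212, 500, 0, 169), (216, 501, 0, 174), (220, 501, 0, 179), (224, 501, 0, 185)]
254 [(184, 499, 6, 119), (188, 501, 5, 119), (192, 502, 4, 125), (196, 447, 21, 326), (200, 505, 4, 135), (204, 508, 3, 135), (208, 503, 4, 159), (212, 503, 4, 166), (216, 502, 4, 174), (220, 503, 4, 178), (224, 503, 4, 184)]
```

Emit:
apply_moves(rows=[{"x": 0,"y": 0,"z": 2,"wx": 0,"wy": 0,"wz": 0,"fingers": 0},{"x": 0,"y": 0,"z": 3,"wx": 0,"wy": 0,"wz": 0,"fingers": 0},{"x": 0,"y": 0,"z": 4,"wx": 0,"wy": 0,"wz": 0,"fingers": 0},{"x": 0,"y": 0,"z": 5,"wx": 0,"wy": 0,"wz": 0,"fingers": 0},{"x": 0,"y": 0,"z": 6,"wx": 0,"wy": 0,"wz": 0,"fingers": 0},{"x": 0,"y": 0,"z": 6,"wx": 0,"wy": 0,"wz": 0,"fingers": 0}])

```text
time: 7.83
eef_pos: [0.5179, -0.0014, 0.1274]
orientation: [[-0.951, 0.31, -0.0], [0.31, 0.951, 0.0], [0.0, -0.0, -1.0]]
wrist_force: [0.5, -0.5, 0.2]
gripper_width: 0.0003
gripper_force: 0.0
```

```bash
python3 p.py | grep -E "^(F|254|246)"
python3 - <<'E'
from rig import snapshot
import cv2
d=snapshot('wrist');cv2.imwrite('pics/w3.png',cv2.resize(d['image'][120:260,180:330,::-1],(600,560)))
E
```

```text
F [-0.31 -0.25 -0.06] [0.53 0.41 0.51] [ 0.51807546 -0.00146377  0.12769043]
246 [(184, 495, 1, 119), (188, 498, 0, 121), (192, 501, -1, 120), (196, 501, -1, 129), (200, 501, -1, 136), (204, 500, 0, 150), (208, 500, 0, 157), (212, 500, 0, 164), (216, 501, 0, 168), (220, 501, 0, 173), (224, 502, 0, 177)]
254 [(184, 497, 6, 121), (188, 500, 5, 120), (192, 502, 4, 120), (196, 502, 4, 129), (200, 503, 4, 135), (204, 506, 3, 135), (208, 502, 4, 153), (212, 503, 4, 160), (216, 503, 4, 166), (220, 502, 4, 173), (224, 502, 4, 180)]
```

View pics/w3.png

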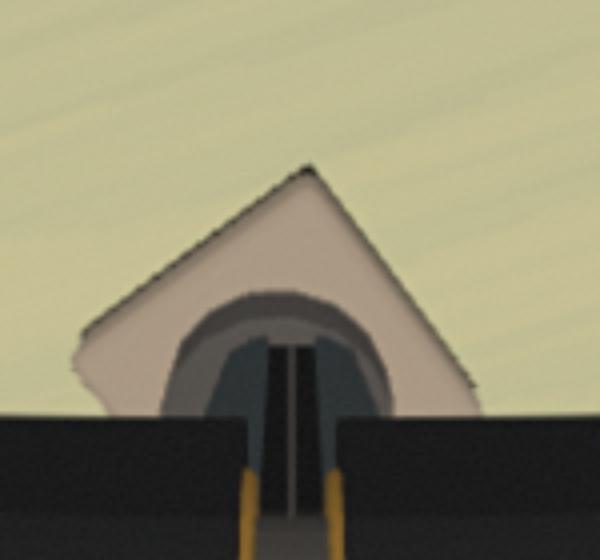

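The fingertips end at crop row 340, just above the key, and the key hasn't moved. Tips are at about 0.148, so contact should come in roughly 12 mm.

Emit:
apply_moves(rows=[{"x": 0,"y": 0,"z": 2,"wx": 0,"wy": 0,"wz": 0,"fingers": 0},{"x": 0,"y": 0,"z": 4,"wx": 0,"wy": 0,"wz": 0,"fingers": 0},{"x": 0,"y": 0,"z": 6,"wx": 0,"wy": 0,"wz": 0,"fingers": 0},{"x": 0,"y": 0,"z": 7,"wx": 0,"wy": 0,"wz": 0,"fingers": 0},{"x": 0,"y": 0,"z": 8,"wx": 0,"wy": 0,"wz": 0,"fingers": 0},{"x": 0,"y": 0,"z": 9,"wx": 0,"wy": 0,"wz": 0,"fingers": 0},{"x": 0,"y": 0,"z": 9,"wx": 0,"wy": 0,"wz": 0,"fingers": 0}])

```text
time: 9.07
eef_pos: [0.5179, -0.0014, 0.1184]
orientation: [[-0.951, 0.31, -0.0], [0.31, 0.951, 0.0], [0.0, -0.0, -1.0]]
wrist_force: [0.8, -1.3, -0.5]
gripper_width: 0.0006
gripper_force: 0.0
```

```bash
python3 p.py | grep -E "^(F|254|246)"
```

```text
F [-0.36  0.12 -0.03] [0.38 0.49 0.45] [ 0.51807341 -0.00144532  0.11869786]
246 [(184, 493, 2, 121), (188, 495, 1, 120), (192, 498, 0, 120), (196, 501, -1, 120), (200, 501, 0, 130), (204, 500, 0, 142), (208, 500, 0, 148), (212, 499, 1, 156), (216, 501, 0, 159), (220, 501, 0, 164), (224, 501, 0, 169)]
254 [(184, 495, 7, 120), (188, 497, 6, 120), (192, 500, 5, 120), (196, 502, 4, 121), (200, 502, 4, 130), (204, 503, 4, 135), (208, 502, 4, 144), (212, 502, 4, 151), (216, 503, 4, 157), (220, 503, 4, 163), (224, 502, 4, 169)]
```

Emit:
apply_moves(rows=[{"x": 0,"y": 0,"z": 1,"wx": 0,"wy": 0,"wz": 0,"fingers": 0},{"x": 0,"y": 0,"z": 2,"wx": 0,"wy": 0,"wz": 0,"fingers": 0},{"x": 0,"y": 0,"z": 3,"wx": 0,"wy": 0,"wz": 0,"fingers": 0},{"x": 0,"y": 0,"z": 4,"wx": 0,"wy": 0,"wz": 0,"fingers": 0},{"x": 0,"y": 0,"z": 5,"wx": 0,"wy": 0,"wz": 0,"fingers": 0},{"x": 0,"y": 0,"z": 6,"wx": 0,"wy": 0,"wz": 0,"fingers": 0},{"x": 0,"y": 0,"z": 7,"wx": 0,"wy": 0,"wz": 0,"fingers": 0},{"x": 0,"y": 0,"z": 8,"wx": 0,"wy": 0,"wz": 0,"fingers": 0},{"x": 0,"y": 0,"z": 8,"wx": 0,"wy": 0,"wz": 0,"fingers": 0}])

```text
time: 10.42
eef_pos: [0.518, -0.0015, 0.1105]
orientation: [[-0.951, 0.31, -0.0], [0.31, 0.951, 0.0], [0.0, -0.0, -1.0]]
wrist_force: [-0.5, -0.3, 1.7]
gripper_width: 0.0005
gripper_force: 0.6
```

```bash
python3 p.py | grep -E "^(F|254|246)"
```

```text
F [-0.71  0.02  0.97] [0.25 0.39 0.55] [ 0.51798596 -0.00147269  0.11061754]
246 [(184, 491, 3, 121), (188, 494, 2, 120), (192, 496, 1, 119), (196, 498, 0, 121), (200, 501, -1, 121), (204, 499, 0, 133), (208, 499, 0, 141), (212, 500, 0, 148), (216, 501, 0, 150), (220, 501, 0, 157), (224, 501, 0, 162)]
254 [(184, 493, 8, 120), (188, 495, 7, 120), (192, 497, 6, 121), (196, 500, 5, 120), (200, 502, 4, 121), (204, 503, 4, 128), (208, 503, 4, 136), (212, 502, 4, 144), (216, 503, 4, 148), (220, 503, 4, 155), (224, 502, 4, 161)]
```

Emit:
apply_moves(rows=[{"x": 0,"y": 0,"z": 1,"wx": 0,"wy": 0,"wz": 0,"fingers": 0},{"x": 0,"y": 0,"z": 2,"wx": 0,"wy": 0,"wz": 0,"fingers": 0},{"x": 0,"y": 0,"z": 3,"wx": 0,"wy": 0,"wz": 0,"fingers": 0},{"x": 0,"y": 0,"z": 4,"wx": 0,"wy": 0,"wz": 0,"fingers": 0},{"x": 0,"y": 0,"z": 4,"wx": 0,"wy": 0,"wz": 0,"fingers": 0}])

```text
time: 11.43
eef_pos: [0.518, -0.0015, 0.1064]
orientation: [[-0.951, 0.31, -0.0], [0.31, 0.951, 0.0], [0.0, -0.0, -1.0]]
wrist_force: [-0.2, 0.3, 0.9]
gripper_width: 0.0005
gripper_force: 0.6
```

Emit:
apply_moves(rows=[{"x": 0,"y": 0,"z": 1,"wx": 0,"wy": 0,"wz": 0,"fingers": 0},{"x": 0,"y": 0,"z": 2,"wx": 0,"wy": 0,"wz": 0,"fingers": 0},{"x": 0,"y": 0,"z": 2,"wx": 0,"wy": 0,"wz": 0,"fingers": 0}])

```text
time: 11.68
eef_pos: [0.5181, -0.0014, 0.1046]
orientation: [[-0.951, 0.31, 0.0], [0.31, 0.951, 0.0], [-0.0, 0.0, -1.0]]
wrist_force: [-1.4, 0.4, 3.6]
gripper_width: 0.0004
gripper_force: 2.0
```

Emit:
apply_moves(rows=[{"x": 0,"y": 0,"z": 1,"wx": 0,"wy": 0,"wz": 0,"fingers": 0},{"x": 0,"y": 0,"z": 1,"wx": 0,"wy": 0,"wz": 0,"fingers": 0},{"x": 0,"y": 0,"z": 1,"wx": 0,"wy": 0,"wz": 0,"fingers": 0}])

```text
time: 11.93
eef_pos: [0.5181, -0.0014, 0.1038]
orientation: [[-0.951, 0.31, 0.0], [0.31, 0.951, 0.0], [-0.0, 0.0, -1.0]]
wrist_force: [-1.5, 1.5, 5.5]
gripper_width: 0.0003
gripper_force: 3.1
```

Force rises about 3 N per mm, so the round key is at its stop with the TCP at z≈0.104. I'll lift and move over the bar key.

Emit:
apply_moves(rows=[{"x": 0,"y": 0,"z": -20,"wx": 0,"wy": 0,"wz": 0,"fingers": 0},{"x": 0,"y": 0,"z": -60,"wx": 0,"wy": 0,"wz": 0,"fingers": 0},{"x": -65,"y": -179,"z": -60,"wx": 0,"wy": 0,"wz": 0,"fingers": 0},{"x": -65,"y": -179,"z": -60,"wx": 0,"wy": 0,"wz": 0,"fingers": 0},{"x": -65,"y": -179,"z": -60,"wx": 0,"wy": 0,"wz": 0,"fingers": 0},{"x": -65,"y": -179,"z": -60,"wx": 0,"wy": 0,"wz": 0,"fingers": 0},{"x": -65,"y": -179,"z": -60,"wx": 0,"wy": 0,"wz": 0,"fingers": 0},{"x": -65,"y": -179,"z": -60,"wx": 0,"wy": 0,"wz": 0,"fingers": 0},{"x": -65,"y": -179,"z": -60,"wx": 0,"wy": 0,"wz": 0,"fingers": 0},{"x": -65,"y": -179,"z": -60,"wx": 0,"wy": 0,"wz": 0,"fingers": 0}])

```text
time: 12.77
eef_pos: [0.5241, -0.1913, 0.1633]
orientation: [[-0.951, 0.31, -0.001], [0.31, 0.951, 0.0], [0.001, 0.0, -1.0]]
wrist_force: [0.6, 0.3, -0.2]
gripper_width: 0.0002
gripper_force: 0.0
```

```bash
python3 m.py
python3 - <<'E'
from rig import snapshot
import cv2
d=snapshot('wrist');cv2.imwrite('pics/w4.png',d['image'][:,:,::-1])
E
```

```text
F [0.21 0.18 0.34] [0.21 0.22 0.48] [ 0.52442896 -0.19079721  0.16361255]
round_button 0.63 [ 0.5157 -0.0147  0.12  ] z hist [(100, 49), (102, 105), (106, 70), (108, 84), (110, 64), (112, 82), (114, 82), (116, 134), (118, 939), (120, 492), (122, 47), (124, 173), (126, 945), (128, 33)]
round_top 0.85 [ 0.5187 -0.0087  0.1267] z hist [(118, 20), (120, 53), (122, 47), (124, 170), (126, 931), (128, 33)]
bar_button 0.91 [ 0.5133 -0.1921  0.1201] z hist [(100, 32), (102, 45), (106, 25), (108, 30), (110, 29), (112, 25), (114, 35), (116, 129), (118, 1231), (120, 772), (122, 42), (124, 42), (126, 38), (128, 41), (130, 49), (132, 42), (134, 486), (136, 234)]
bar_top 0.96 [ 0.5203 -0.1972  0.1354] z hist [(120, 22), (122, 37), (124, 40), (126, 37), (128, 41), (130, 48), (132, 41), (134, 463), (136, 216)]
square_button 0.65 [ 0.619  -0.1405  0.1535] z hist []
cross_button 0.65 [0.6273 0.0356 0.1186] z hist [(100, 29), (102, 32), (106, 17), (108, 20), (110, 18), (112, 24), (114, 20), (116, 33), (118, 110), (120, 58), (134, 18)]
cross_top 0.57 [0.6287 0.0299 0.1313] z hist []
```

View pics/w4.png

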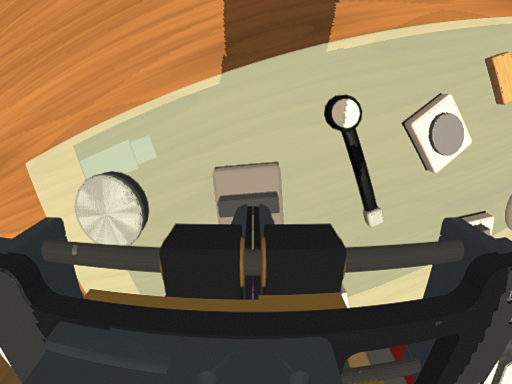

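The wrist view at (446,134) shows the round key down; its top measures 0.127. The bar key (249,204) is under the fingers, so I'll press it.

Emit:
apply_moves(rows=[{"x": 0,"y": -3,"z": 25,"wx": 0,"wy": 0,"wz": 0,"fingers": 0},{"x": 0,"y": -3,"z": 40,"wx": 0,"wy": 0,"wz": 0,"fingers": 0},{"x": 0,"y": -3,"z": 44,"wx": 0,"wy": 0,"wz": 0,"fingers": 0},{"x": 0,"y": -3,"z": 46,"wx": 0,"wy": 0,"wz": 0,"fingers": 0},{"x": 0,"y": -3,"z": 47,"wx": 0,"wy": 0,"wz": 0,"fingers": 0},{"x": 0,"y": -3,"z": 48,"wx": 0,"wy": 0,"wz": 0,"fingers": 0},{"x": 0,"y": -3,"z": 49,"wx": 0,"wy": 0,"wz": 0,"fingers": 0},{"x": 0,"y": -3,"z": 50,"wx": 0,"wy": 0,"wz": 0,"fingers": 0},{"x": 0,"y": -3,"z": 51,"wx": 0,"wy": 0,"wz": 0,"fingers": 0},{"x": 0,"y": -3,"z": 52,"wx": 0,"wy": 0,"wz": 0,"fingers": 0},{"x": 0,"y": -3,"z": 53,"wx": 0,"wy": 0,"wz": 0,"fingers": 0},{"x": 0,"y": -3,"z": 54,"wx": 0,"wy": 0,"wz": 0,"fingers": 0},{"x": 0,"y": -3,"z": 55,"wx": 0,"wy": 0,"wz": 0,"fingers": 0},{"x": 0,"y": -3,"z": 56,"wx": 0,"wy": 0,"wz": 0,"fingers": 0},{"x": 0,"y": -3,"z": 57,"wx": 0,"wy": 0,"wz": 0,"fingers": 0},{"x": 0,"y": -3,"z": 58,"wx": 0,"wy": 0,"wz": 0,"fingers": 0},{"x": 0,"y": -3,"z": 58,"wx": 0,"wy": 0,"wz": 0,"fingers": 0}])

```text
time: 14.83
eef_pos: [0.5234, -0.1946, 0.1054]
orientation: [[-0.951, 0.31, -0.0], [0.31, 0.951, 0.0], [0.0, 0.0, -1.0]]
wrist_force: [1.2, -1.3, 1.4]
gripper_width: 0.0004
gripper_force: 0.7
```

Emit:
apply_moves(rows=[{"x": 0,"y": 0,"z": 1,"wx": 0,"wy": 0,"wz": 0,"fingers": 0},{"x": 0,"y": 0,"z": 1.5,"wx": 0,"wy": 0,"wz": 0,"fingers": 0},{"x": 0,"y": 0,"z": 1.5,"wx": 0,"wy": 0,"wz": 0,"fingers": 0},{"x": 0,"y": 0,"z": 1.5,"wx": 0,"wy": 0,"wz": 0,"fingers": 0}])

```text
time: 15.17
eef_pos: [0.5235, -0.1946, 0.1042]
orientation: [[-0.951, 0.31, -0.0], [0.31, 0.951, 0.0], [0.0, 0.0, -1.0]]
wrist_force: [-0.9, 0.5, 5.2]
gripper_width: 0.0007
gripper_force: 2.4
```

Emit:
apply_moves(rows=[{"x": 0,"y": 0,"z": -20,"wx": 0,"wy": 0,"wz": 0,"fingers": 0},{"x": 0,"y": 0,"z": -60,"wx": 0,"wy": 0,"wz": 0,"fingers": 0},{"x": 153,"y": 385,"z": -60,"wx": 0,"wy": 0,"wz": 0,"fingers": 0},{"x": 153,"y": 385,"z": -60,"wx": 0,"wy": 0,"wz": 0,"fingers": 0},{"x": 153,"y": 385,"z": -60,"wx": 0,"wy": 0,"wz": 0,"fingers": 0},{"x": 153,"y": 385,"z": -60,"wx": 0,"wy": 0,"wz": 0,"fingers": 0},{"x": 153,"y": 385,"z": -60,"wx": 0,"wy": 0,"wz": 0,"fingers": 0},{"x": 153,"y": 385,"z": -60,"wx": 0,"wy": 0,"wz": 0,"fingers": 0},{"x": 153,"y": 385,"z": -60,"wx": 0,"wy": 0,"wz": 0,"fingers": 0},{"x": 153,"y": 385,"z": -60,"wx": 0,"wy": 0,"wz": 0,"fingers": 0},{"x": 153,"y": 385,"z": -60,"wx": 0,"wy": 0,"wz": 0,"fingers": 0},{"x": 153,"y": 385,"z": -60,"wx": 0,"wy": 0,"wz": 0,"fingers": 0},{"x": 153,"y": 385,"z": -60,"wx": 0,"wy": 0,"wz": 0,"fingers": 0},{"x": 153,"y": 385,"z": -60,"wx": 0,"wy": 0,"wz": 0,"fingers": 0},{"x": 153,"y": 385,"z": -60,"wx": 0,"wy": 0,"wz": 0,"fingers": 0}])

```text
time: 16.42
eef_pos: [0.4968, 0.2185, 0.1638]
orientation: [[-0.951, 0.309, -0.001], [0.309, 0.951, -0.0], [0.001, -0.001, -1.0]]
wrist_force: [-0.4, 0.2, 0.4]
gripper_width: 0.0001
gripper_force: 0.0
```

```bash
python3 m.py
python3 - <<'E'
from rig import snapshot,nets
import numpy as np
d=snapshot('top')
for n in ['bar_top','bar_button']:
    p=nets.trace('top',n)[0]['pixels'];v,u=np.nonzero(p);z=d['range_z'][p]
    X=np.c_[(u-d['cx'])/d['fx']*z,(v-d['cy'])/d['fy']*z,z]-d['t'];X=X@np.array(d['R']);print(n,np.median(X,0),np.percentile(X[:,2],[10,50,90]))
E
```

```text
F [ 0.4  -0.06  0.2 ] [0.44 0.45 0.15] [0.49729691 0.21767469 0.16407198]
round_button 0.96 [0.5276 0.0234 0.1193] z hist [(102, 23), (106, 17), (108, 26), (110, 22), (112, 23), (114, 28), (116, 40), (118, 155), (120, 131), (122, 16)]
round_top 0.37 [0.5248 0.014  0.1228] z hist []
square_button 0.91 [0.4863 0.2299 0.1199] z hist [(100, 23), (102, 36), (106, 21), (108, 24), (110, 29), (112, 25), (114, 28), (116, 109), (118, 1583), (120, 1019), (124, 20), (130, 21), (132, 17), (134, 358), (136, 190)]
square_top 0.85 [0.491  0.2263 0.1356] z hist [(124, 19), (130, 21), (132, 17), (134, 346), (136, 183)]
cross_button 0.27 [0.4911 0.2258 0.1355] z hist [(120, 20), (124, 20), (130, 21), (132, 17), (134, 349), (136, 187)]
cross_top 0.25 [0.5251 0.014  0.1224] z hist []
bar_top [ 0.52400234 -0.1981134   0.12717346] [0.12408602 0.12717346 0.12959273]
bar_button [ 0.49437068 -0.32111115  0.12391416] [0.12097357 0.12391416 0.12645108]
```

The bar key is down at 0.127. Next is the square key.

Emit:
apply_moves(rows=[{"x": 1,"y": 3,"z": 25,"wx": 0,"wy": 0,"wz": 0,"fingers": 0},{"x": 1,"y": 3,"z": 40,"wx": 0,"wy": 0,"wz": 0,"fingers": 0},{"x": 1,"y": 3,"z": 44,"wx": 0,"wy": 0,"wz": 0,"fingers": 0},{"x": 1,"y": 3,"z": 46,"wx": 0,"wy": 0,"wz": 0,"fingers": 0},{"x": 1,"y": 3,"z": 47,"wx": 0,"wy": 0,"wz": 0,"fingers": 0},{"x": 1,"y": 3,"z": 48,"wx": 0,"wy": 0,"wz": 0,"fingers": 0},{"x": 1,"y": 3,"z": 49,"wx": 0,"wy": 0,"wz": 0,"fingers": 0},{"x": 1,"y": 3,"z": 50,"wx": 0,"wy": 0,"wz": 0,"fingers": 0},{"x": 1,"y": 3,"z": 51,"wx": 0,"wy": 0,"wz": 0,"fingers": 0},{"x": 1,"y": 3,"z": 52,"wx": 0,"wy": 0,"wz": 0,"fingers": 0},{"x": 1,"y": 3,"z": 53,"wx": 0,"wy": 0,"wz": 0,"fingers": 0},{"x": 1,"y": 3,"z": 54,"wx": 0,"wy": 0,"wz": 0,"fingers": 0},{"x": 1,"y": 3,"z": 55,"wx": 0,"wy": 0,"wz": 0,"fingers": 0},{"x": 1,"y": 3,"z": 56,"wx": 0,"wy": 0,"wz": 0,"fingers": 0},{"x": 1,"y": 3,"z": 57,"wx": 0,"wy": 0,"wz": 0,"fingers": 0},{"x": 1,"y": 3,"z": 58,"wx": 0,"wy": 0,"wz": 0,"fingers": 0},{"x": 1,"y": 3,"z": 59,"wx": 0,"wy": 0,"wz": 0,"fingers": 0},{"x": 1,"y": 3,"z": 59,"wx": 0,"wy": 0,"wz": 0,"fingers": 0}])

```text
time: 18.67
eef_pos: [0.4972, 0.222, 0.105]
orientation: [[-0.951, 0.31, -0.0], [0.31, 0.951, 0.0], [0.0, 0.0, -1.0]]
wrist_force: [1.5, 1.6, 2.1]
gripper_width: 0.0003
gripper_force: 1.3
```

Emit:
apply_moves(rows=[{"x": 0,"y": 0,"z": 1,"wx": 0,"wy": 0,"wz": 0,"fingers": 0},{"x": 0,"y": 0,"z": 1,"wx": 0,"wy": 0,"wz": 0,"fingers": 0},{"x": 0,"y": 0,"z": 1,"wx": 0,"wy": 0,"wz": 0,"fingers": 0},{"x": 0,"y": 0,"z": 1,"wx": 0,"wy": 0,"wz": 0,"fingers": 0}])

```text
time: 19.0
eef_pos: [0.4972, 0.222, 0.1042]
orientation: [[-0.951, 0.31, 0.0], [0.31, 0.951, -0.0], [-0.0, 0.0, -1.0]]
wrist_force: [0.7, 0.1, 4.8]
gripper_width: 0.0007
gripper_force: 2.4
```

Now lift high and clear, towards the start side.

Emit:
apply_moves(rows=[{"x": 0,"y": 0,"z": -20,"wx": 0,"wy": 0,"wz": 0,"fingers": 0},{"x": 0,"y": 0,"z": -60,"wx": 0,"wy": 0,"wz": 0,"fingers": 0},{"x": 0,"y": 0,"z": -100,"wx": 0,"wy": 0,"wz": 0,"fingers": 0},{"x": 150,"y": 150,"z": -150,"wx": 0,"wy": 0,"wz": 0,"fingers": 0},{"x": 150,"y": 150,"z": -150,"wx": 0,"wy": 0,"wz": 0,"fingers": 0},{"x": 150,"y": 150,"z": -150,"wx": 0,"wy": 0,"wz": 0,"fingers": 0},{"x": 150,"y": 150,"z": -150,"wx": 0,"wy": 0,"wz": 0,"fingers": 0},{"x": 150,"y": 150,"z": -150,"wx": 0,"wy": 0,"wz": 0,"fingers": 0},{"x": 150,"y": 150,"z": -150,"wx": 0,"wy": 0,"wz": 0,"fingers": 0},{"x": 150,"y": 150,"z": -150,"wx": 0,"wy": 0,"wz": 0,"fingers": 0},{"x": 150,"y": 150,"z": -150,"wx": 0,"wy": 0,"wz": 0,"fingers": 0}])

```text
time: 19.92
eef_pos: [0.4006, 0.4107, 0.2536]
orientation: [[-0.951, 0.308, -0.001], [0.308, 0.951, -0.001], [0.0, -0.001, -1.0]]
wrist_force: [0.4, -0.1, 0.2]
gripper_width: 0.0007
gripper_force: 0.0
```

Run:
```python
from rig import snapshot,nets
import numpy as np
d=snapshot('top')
for n in ['round','bar','square','cross']:
  for r in nets.trace('top',n+'_top')[:2]:
    p=r['pixels'];v,u=np.nonzero(p);z=d['range_z'][p]
    X=np.c_[(u-d['cx'])/d['fx']*z,(v-d['cy'])/d['fy']*z,z]-d['t'];X=X@np.array(d['R']);print(n,r['confidence'],np.median(X,0).round(4))
```

```text
round 0.67 [ 0.5204 -0.0049  0.1266]
bar 0.72 [0.6491 0.0232 0.136 ]
bar 0.61 [ 0.5241 -0.198   0.1266]
cross 0.69 [0.6497 0.0211 0.136 ]
cross 0.44 [ 0.5242 -0.1974  0.1264]
```

Run:
```python
from rig import snapshot
import numpy as np
for c in ['top','scene']:
    d=snapshot(c);v,u=np.mgrid[:384,:512];z=d['range_z']
    W=(np.stack([(u-d['cx'])/d['fx']*z,(v-d['cy'])/d['fy']*z,z],-1)-d['t'])@np.array(d['R'])
    m=(abs(W[...,0]-.498)<.008)&(abs(W[...,1]-.222)<.008)&(z>0);print(c,m.sum(),np.sort(W[m][:,2]).round(3)[-12:])
```

```text
top 36 [0.128 0.128 0.128 0.128 0.128 0.128 0.128 0.129 0.129 0.13  0.131 0.131]
scene 49 [0.128 0.128 0.128 0.128 0.128 0.129 0.129 0.129 0.129 0.129 0.129 0.13 ]
```

All three keys are down at about 0.127, the cross key is still up at 0.136, and the hand is clear.

```bash
python3 -c "
from rig import order
print(order.close_job())"
```

```text
the job is handed in; nothing more can be done
None
```

I pressed the round, bar and square keys right down in that order, left the cross key up and the hand clear, and handed the job in at about 20 s of the 54 s allowed; hand-in gave no verdict.

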